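# Stack a filter holder and hold the sprung forceps at the mark

### The job

Make the filter holder ready: lay the white disc flat and centred on the steel holder, then the blue disc centred on top of it, and let go of both. Then pick the sprung forceps up off their rest and hold them level with their tips over the middle of the stack, about 80 mm above it, squeezed so that the red pointer stands in the green band of the scale (16 mm between the tips), so that a colleague can set a filter capsule between the tips. Never pinch the tips together, leave the tube rack, jar and dish where they are, and finish while still holding the forceps steady there.

Things in the scene. Friction and masses are not known exactly. Their poses are not given: they have to be found in the camera images.
- holder: Fixed round steel filter holder base on the black bench: foot 100 mm across, flat top 82 mm across and 30 mm above the bench, with a dark circle 55 mm across marking the middle. Origin: centre of the underside, on the bench.
- white_disc: Loose white plastic disc, 52 mm across, 10 mm thick, about 30 g, lying flat on the bench. Origin: centre of its underside.
- blue_disc: Loose blue plastic disc of the same size (52 mm across, 10 mm thick, about 30 g), lying flat on the bench; either disc may be the nearer one. Origin: centre of its underside.
- rest: Fixed white rest for the forceps: two saddle bars, each 16 mm (x) by 64 mm (y, from -24 to +40 mm), at x = -88 mm (24 mm high, under the spine) and x = +58 mm (21 mm high, under the bridge), joined by a strip 24 mm wide and 4 mm high. Between the bars there is free room for the fingers. Origin: on the bench; x as for the forceps at the start.
- forceps: Sprung steel forceps, about 70 g, 191 mm long, lying level on the rest (underside 24 mm above the bench). Origin: on the underside; x points to the tips (x = 95 mm), y to the moving arm, z up. Two blades 14 mm high joined by a spine block at x = -96 to -82 mm: the fixed one straight at y = -12 to -8 mm, the other hinged at x = -85, y = 10 mm, sprung outward. A thin bridge crosses below both at x = 58 mm.
- scale (a point): Middle of the green band, at x = 66, y = 10, z = 17 mm on the forceps. The band is 5 mm wide on a white scale 16 mm (x) by 58 mm (y) that lies across the top of the blades, fixed to the fixed blade; the red pointer on the moving arm travels over it.
- forceps_arm (a joint): Squeeze angle of the moving arm in rad: 0 = sprung open (tips 42 mm apart), 0.145 = pointer mid green band (tips 16 mm apart), 0.22 = stop (about 2 mm). Per 0.01 rad the tips close by 1.8 mm, the width over the pads by 1 mm. The spring pushes the pads apart with about 1.5 N when open and 6 N at the mark.
- grip (a point): Middle between the black grip pads when at the mark: x = 15, y = 0, z = 7 mm on the forceps; grip here, across y. Pads are on the blades' outer faces, x = -7 to 37 mm, z = 0 to 14 mm; 30 mm over both at the mark (faces then parallel to x), about 44 mm when open (at y = -15 and about +30 mm).
- tip_fixed (a point): Inner face of the tip of the fixed blade: x = 95, y = -8, z = 7 mm on the forceps.
- tip_moving (a point): Inner face of the tip of the moving blade; its distance to tip_fixed is the tip gap.
- tip_centre (a point): Middle between the tips when at the mark: x = 95, y = 0, z = 7 mm on the forceps.
- tube_rack: Bystander: white rack of purple-capped tubes, 60 x 110 mm, 74 mm high. Origin: centre of the underside.
- reagent_jar: Bystander: small white jar with a green cap, 48 mm across, 70 mm high. Origin: centre of the underside.
- dish: Bystander: shallow glass dish, 76 mm across, 16 mm high. Origin: centre of the underside.
Things that resemble listed ones, but are neither listed nor needed, are in the scene too. What is meant by the white_disc is not brown or yellow, and is the smaller of those in its own colour.

How it is judged:
By the outcome, as a careful person would: the job done as asked, in the order asked, and still so for the second after the job is handed in, while the arm keeps its last pose, push and grip.
It also fails if it takes over 64 s, if anything falls off the work surface, if the arm or the gripper's body presses on something with over 40 N, if the wrist force passes 120 N, or if a joint passes its speed limit or range.

### The arm

A 6-joint arm with a two-finger parallel gripper is mounted at the origin on the work surface. World frame = base frame: x ahead of the robot, y to its left, z up, the work surface at z = 0. Lengths are in mm, angles in rad, forces in N, time in s.
With the tool pointing down it reaches from about 350 to 975 mm from the base axis. Payload 7.1 kg.
Tool frame: the origin (TCP) lies on the front face of the gripper's body, between the roots of the fingers; the fingertips stand 80 mm ahead of it and the grasp point (between the pads) lies 61 mm ahead of it (env.tips_ahead is the distance from the TCP to the fingertips, in mm); z points along the fingers, y is the direction in which the jaws open and shut (so a half turn about z gives the same grasp; the last joint's range is limited). The gripper opens to 88 mm and grips with 3 to 60 N. Pads are 20 mm wide; open, the fingers measure 115 mm over their backs; the gripper's body (75 mm by 178 mm) begins 61 mm behind the grasp point.
Start: joints at [1.314, 0.423, 1.63, -0, 1.089, -0.019], TCP at [147.197, 607.403, 302.675] pointing down, gripper open.
Joint ranges: [-3, 3], [-0.9, 2.11], [0.09, 2.58], [-1.31, 4.45], [0.11, 2.69], [-2.54, 2.54]. Speed limits (rad/s): [2.39, 2.39, 3.01, 3.14, 3.14, 3.14].

### API

Orientations are given as a unit quaternion [x, y, z, w].
In Python, from station import env, set_gripper, viewer, workorder gives the robot as it stands. Calls block until the motion is done:
- env.reach(position, orientation): joint-space move of the TCP to a pose.
- env.move_l(position, rot=None, rate=150, f_stop=None): straight line of the TCP; rot=None keeps the orientation; rate is the mean speed in mm/s. With f_stop (N) it stops when the force on the tool has changed by that much, and returns True; else False.
- env.move_joints(angles): joint-space move.
- set_gripper(opening): finger opening in mm; the grip force is fixed at half the most; returns when the fingers have stopped.
- env.hold(seconds).
- env.ik(position, orientation): joint angles nearest the present ones, or None.
- env.read_state(): the state.
- viewer.camera(name): name is "side" or "top"; returns the picture (480x640x3 uint8, blue, green, red); there is no depth.
- viewer.camera_params(name): a dict with "fx", "fy", "cx", "cy" (pixels), "pose" (4x4, takes a point from camera to world coordinates). Camera axes: x right, y up, looking along -z (the intrinsics and any distortion apply to the point x, -y, -z); pixel columns grow to the right and rows downward; lengths in mm; the calibration is good to about 2 mm. A picture is of the moment at which its call begins. camera_params takes no time and is no camera call.
A pose or a line that the arm cannot do raises env.IKError and nothing moves.
- workorder.sign_off(): hands the job in, once; it reports no verdict.
The state is a dict: "time_s": time; "qpos": joint angles; "dq": joint speeds; "tau": joint torques, N m; "tool_pos": TCP position; "orientation": TCP orientation; "force": force on the tool from outside, world axes, zero at the start; "wrist_torque": the same for the moment, N m; "width": finger opening in mm.
Only numpy, scipy, OpenCV 4.12 (cv2) and the standard library are available. Lean on these libraries where they do the work, as an engineer would, in place of code of your own. Each camera call takes 0.05 s, during which the arm holds its last target.

## Working session

There is one attempt and no reset: what is moved stays moved. The work goes in short steps, each a Python script; the robot and the scene stay as the last script left them, time stands still between calls to the robot, and variables do not carry over. Pictures are saved under pics/ and viewed, and the job is handed in when it is done.

```bash
ls; mkdir -p pics; python3 - <<'E'
from station import env, set_gripper, viewer, workorder
import cv2,numpy as np
for n in ("top","side"):
    cv2.imwrite(f"pics/{n}0.png",viewer.camera(n)); p=viewer.camera_params(n); print(n,{k:(np.round(v,3).tolist() if not isinstance(v,str) else v) for k,v in p.items()})
s=env.read_state();print(s, env.tips_ahead)
E
```

```text
pics
top {'fx': 588.83, 'fy': 588.83, 'cx': 318.555, 'cy': 233.418, 'pose': [[-0.028, 0.993, -0.117, 395.575], [-0.999, -0.03, -0.016, 17.877], [-0.019, 0.116, 0.993, 1329.243], [0.0, 0.0, 0.0, 1.0]]}
side {'fx': 622.923, 'fy': 622.923, 'cx': 315.851, 'cy': 233.311, 'pose': [[-0.894, 0.329, -0.305, 232.155], [-0.449, -0.646, 0.618, 696.539], [0.006, 0.689, 0.725, 835.612], [0.0, 0.0, 0.0, 1.0]]}
{'time_s': 0.1, 'qpos': array([ 1.31404735e+00,  4.23765230e-01,  1.63060070e+00, -4.61931053e-06,
        1.08860187e+00, -1.89928369e-02]), 'dq': array([-0.00132987, -0.00128688, -0.00036194,  0.00126144, -0.00021061,
        0.00031722]), 'tau': array([-1.55646635e-04, -5.45610988e+01, -2.74324769e+01,  6.45765290e-02,
        1.88626873e-02, -1.76708483e-05]), 'tool_pos': array([147.07420455, 607.04818674, 301.98391127]), 'orientation': array([ 1.18597180e-01,  9.92942212e-01, -6.81325894e-04, -9.24695986e-05]), 'force': array([-0.1614132 , -0.46616648, -0.09748567]), 'wrist_torque': array([-0.00500818,  0.03895611,  0.03914906]), 'width': 88.04105864094875} 80.0
```

View pics/top0.png

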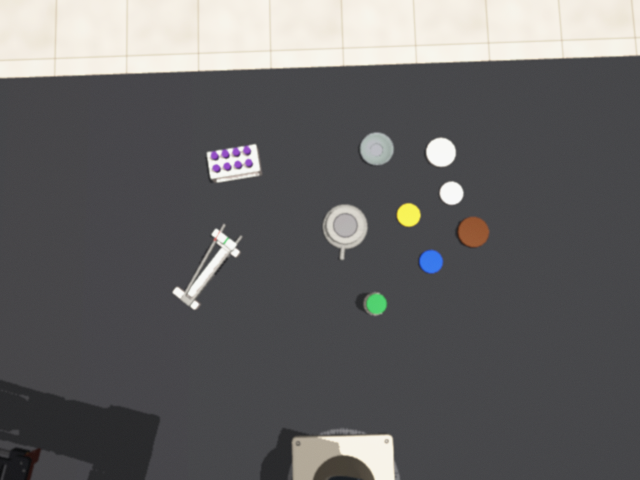

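View pics/side0.png

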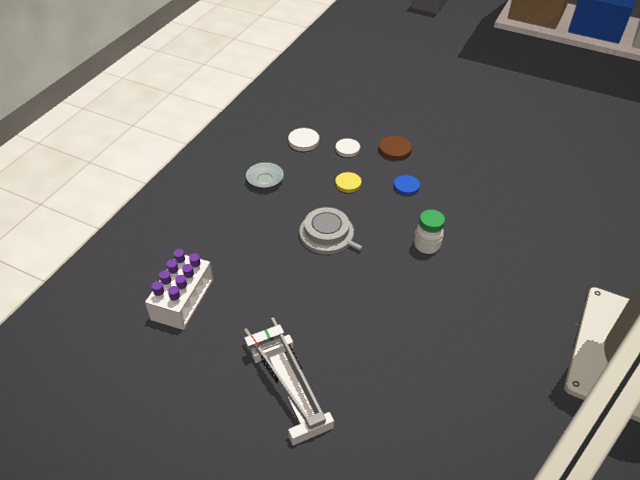

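The white candidates in the top view are at (441,152), the larger, and (452,193), the smaller. The yellow disc at (409,215) and the brown one at (473,232) don't match. The smaller white at (452,193) fits the description, and the blue disc is at (431,262). The holder is at (345,226) and the forceps run from about (187,298) to (232,238). I'll measure these and check a crop.

```bash
cat > h.py <<'E'
from station import env, set_gripper, viewer, workorder
import cv2,numpy as np
def ray(n,px):
    p=viewer.camera_params(n);T=np.array(p["pose"])
    d=np.array([(px[0]-p["cx"])/p["fx"],-(px[1]-p["cy"])/p["fy"],-1.])
    return T[:3,3],T[:3,:3]@d
def plane(n,px,z):
    o,d=ray(n,px);return o+d*(z-o[2])/d[2]
def proj(n,P):
    p=viewer.camera_params(n);T=np.array(p["pose"])
    c=T[:3,:3].T@(np.asarray(P,float)-T[:3,3])
    return np.array([p["cx"]+p["fx"]*c[0]/-c[2],p["cy"]-p["fy"]*c[1]/-c[2]])
def tri(pa,pb):
    A=[];b=[]
    M=np.zeros((3,3));v=np.zeros(3)
    for n,px in (("top",pa),("side",pb)):
        o,d=ray(n,px);d=d/np.linalg.norm(d);Q=np.eye(3)-np.outer(d,d);M+=Q;v+=Q@o
    return np.linalg.solve(M,v)
def blobs(im,mask,amin=60):
    cs,_=cv2.findContours(mask.astype(np.uint8)*255,cv2.RETR_EXTERNAL,cv2.CHAIN_APPROX_NONE)
    return sorted([c for c in cs if cv2.contourArea(c)>amin],key=cv2.contourArea,reverse=True)
def mask(im,col):
    H=cv2.cvtColor(im,cv2.COLOR_BGR2HSV).astype(int);h,s,v=H[...,0],H[...,1],H[...,2]
    return {"white":(s<40)&(v>190),"blue":(h>100)&(h<125)&(s>150)&(v>80),"red":((h<8)|(h>172))&(s>150)&(v>90),"green":(h>45)&(h<80)&(s>120)&(v>70),"yellow":(h>22)&(h<35)&(s>120)}[col]
def crop(im,x,y,w,h,k,name):
    cv2.imwrite("pics/"+name,cv2.resize(im[y:y+h,x:x+w],None,fx=k,fy=k,interpolation=cv2.INTER_CUBIC))
def ctr_world(n,c,z):
    # contour cast onto plane, min enclosing circle + area-equivalent diameter
    P=np.array([plane(n,q,z)[:2] for q in c[:,0,:]],np.float32)
    m=cv2.moments(P.reshape(-1,1,2)); e=cv2.fitEllipse(P) if len(P)>5 else None
    return np.array([m["m10"]/m["m00"],m["m01"]/m["m00"]]),e
E
python3 - <<'E'
from h import *
np.set_printoptions(precision=1,suppress=True)
for n in("top","side"):
    im=cv2.imread(f"pics/{n}0.png")
    for col in("white","blue","green","red","yellow"):
        for c in blobs(im,mask(im,col),4):
            if cv2.contourArea(c)>3000: continue
            r=cv2.boundingRect(c)
            if r[1]<80 and n=="top" or (n=="side" and (r[1]<100)): continue
            try:
                q,e=ctr_world(n,c,10);print(n,col,r,cv2.contourArea(c),q,np.array(e[1]))
            except Exception as ex: print(n,col,r)
t=cv2.imread("pics/top0.png");s=cv2.imread("pics/side0.png")
crop(t,395,125,110,160,3.7,"c_disc_t.png");crop(s,280,110,160,100,5,"c_disc_s.png")
crop(t,165,215,90,100,6,"c_f_t.png");crop(s,230,310,115,140,4.2,"c_f_s.png");crop(t,310,190,80,80,6,"c_h_t.png")
E
```

```text
top white (318, 435, 77, 45) 1715.0 [ 72.1 -57.1] [ 84.1 172. ]
top white (207, 145, 53, 37) 1130.0 [713.3 227.6] [ 74.6 131.8]
top white (327, 206, 39, 52) 1103.5 [568.4 -24.4] [ 81.7 101.7]
top white (173, 229, 66, 75) 804.5 [484.7 285.7] [ 93.9 173. ]
top white (427, 138, 28, 28) 600.5 [ 730.2 -244.9] [63.3 64.3]
top white (440, 182, 23, 22) 373.5 [ 634.7 -263.8] [49.3 50.2]
top white (366, 141, 15, 14) 93.0 [742.3 -93.4] [26.1 33.5]
top white (191, 301, 8, 8) 33.5 [399.1 320.8] [14.2 16. ]
top blue (419, 250, 24, 23) 413.5 [ 480.9 -209.3] [50.6 52.1]
top green (367, 294, 20, 19) 279.0 [390.6 -85. ] [40.2 43.6]
top yellow (396, 203, 25, 24) 427.0 [ 587.5 -164.4] [52.3 53.6]
side white (566, 364, 74, 116) 2188.5 [ 38.6 140. ] [ 25.9 279.9]
side white (574, 288, 55, 68) 1656.5 [ 84.1 -54.8] [ 53.7 163.7]
side white (259, 345, 51, 74) 521.5 [489.2 278.7] [ 23.8 142.9]
side white (145, 259, 65, 53) 494.0 [721.8 210.6] [ 76.2 134.2]
side white (304, 208, 49, 43) 434.5 [567.1 -34.7] [ 75.8 102. ]
side white (288, 128, 31, 19) 424.5 [ 731.5 -250. ] [63.  64.1]
side white (336, 139, 24, 1
[... 403 characters left out ...]
42.3]
side white (245, 330, 10, 16)
side white (184, 255, 6, 9) 26.0 [753.5 152.2] [ 7.8 21.6]
side white (178, 268, 5, 7) 20.0 [747.8 180. ] [ 7.6 14.7]
side white (253, 167, 18, 5) 20.0 [ 759.7 -119.3] [13.2 29.1]
side white (171, 279, 5, 7) 18.5 [744.1 205.8] [ 7.4 14.1]
side white (298, 382, 11, 22) 18.0 [450.9 290.7] [ 3.2 34.7]
side white (258, 181, 11, 3) 8.5 [735.8 -84.8] [ 5.8 20.1]
side white (283, 353, 4, 7) 5.0 [506. 247.] [ 2.5 12.6]
side blue (394, 175, 26, 20) 381.5 [ 480.1 -207.9] [49.7 57.5]
side green (420, 210, 25, 22) 407.5 [ 401.8 -136.2] [44.6 57.8]
side green (265, 330, 5, 8) 7.0 [550.4 223.5] [ 2.5 16.3]
side yellow (336, 172, 25, 21) 324.0 [ 587.7 -166.7] [47.7 54.4]
```

View pics/c_disc_t.png

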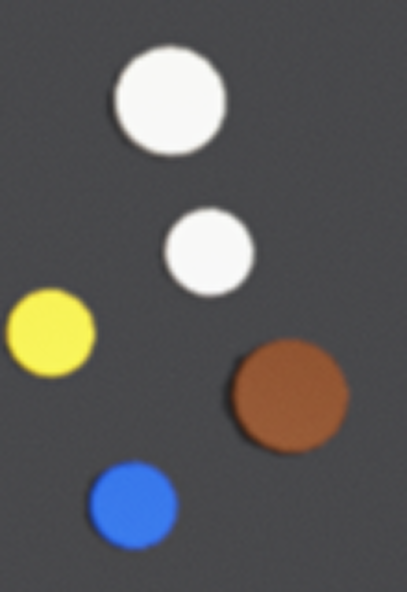

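View pics/c_f_t.png

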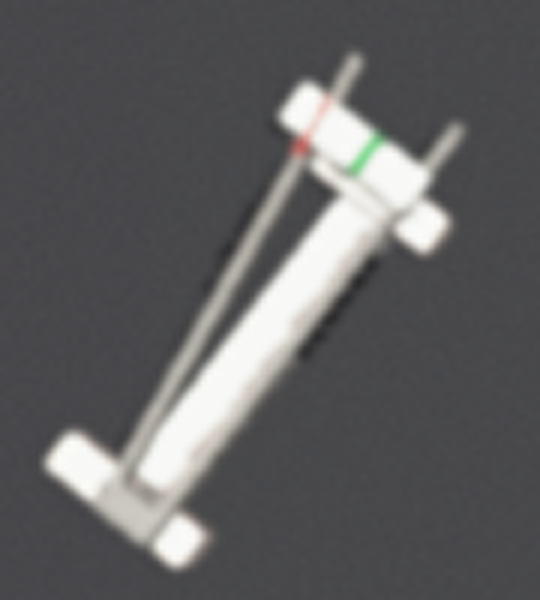

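View pics/c_f_s.png

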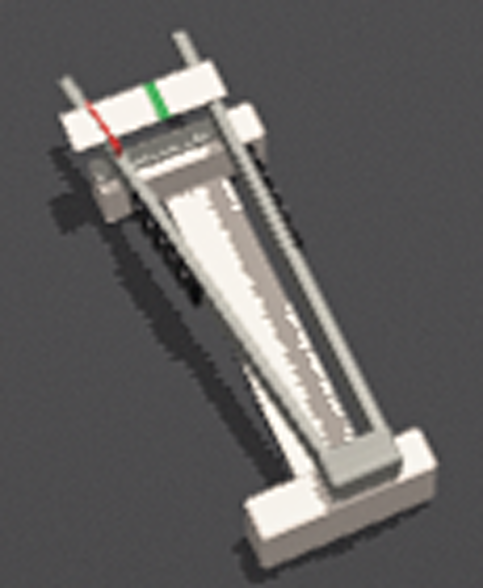

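View pics/c_h_t.png

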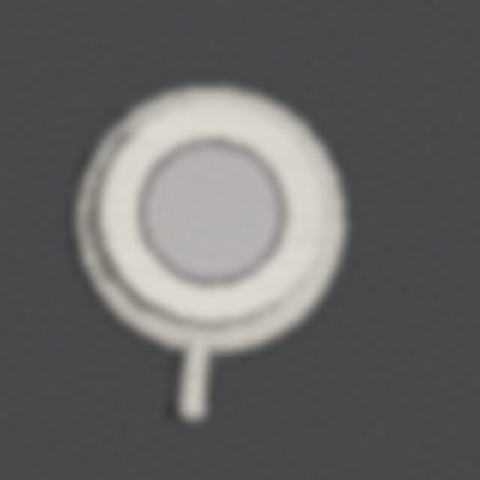

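The crops confirm it: the smaller white at (452,193), about 50 mm across against about 64 mm for the other, is the white_disc. The only blue disc is at (431,262). Next I'll locate the holder circle and the forceps pose from landmarks in both views.

```bash
python3 - <<'E'
from h import *
from scipy.optimize import least_squares
np.set_printoptions(precision=1,suppress=True)
H=cv2.imread("pics/top0.png");S=cv2.imread("pics/side0.png")
def dark(n,im,box):
    x,y,w,h=box;g=cv2.cvtColor(im,cv2.COLOR_BGR2GRAY)[y:y+h,x:x+w]
    for lo,hi in((150,190),(120,200),(90,170),(100,185)):
        for c in blobs(im,(g>lo)&(g<hi),60)[:3]:
            c=c+np.array([[x,y]]);q,e=ctr_world(n,c,30);print(n,lo,hi,cv2.boundingRect(c),q,np.array(e[0]),np.array(e[1]))
dark("top",H,(328,208,36,36));dark("side",S,(308,209,38,28))
def g(n,im,x0,y0,x1,y1):
    m=mask(im,"green").astype(float);
    hsv=cv2.cvtColor(im,cv2.COLOR_BGR2HSV).astype(float);w=hsv[...,1]*((hsv[...,0]>40)&(hsv[...,0]<85))*(hsv[...,1]>60)
    w=w[y0:y1,x0:x1];yy,xx=np.mgrid[y0:y1,x0:x1];return np.array([(w*xx).sum()/w.sum(),(w*yy).sum()/w.sum()])
gt=g("top",H,215,230,240,250);gs=g("side",S,250,320,280,345);print(gt,gs,tri(gt,gs),plane("top",gt,41),plane("side",gs,41))
T=lambda a,b:np.array([a,b])/6+[165,215]-[.42,.42]
D=lambda a,b:np.array([a,b])/4.2+[230,310]-[.4,.4]
L=[("top",gt,(66,10,17)),("side",gs,(66,10,17)),("top",T(462,125),(95,-10,14)),("side",D(180,33),(95,-10,14)),
("top",T(152,545),(-96,-12,14)),("side",D(402,457),(-96,-12,14)),("side",D(388,432),(-82,-12,14))]
def w(p,q): c,s=np.cos(p[2]),np.sin(p[2]);return [p[0]+c*q[0]-s*q[1],p[1]+s*q[0]+c*q[1],24+q[2]]
f=lambda p:np.concatenate([proj(n,w(p,q))-u for n,u,q in L])
r=least_squares(f,[480,270,-.6],loss="soft_l1");print(r.x, np.degrees(r.x[2]));print(f(r.x).reshape(-1,2))
np.save("fp.npy",r.x)
for n,im in(("top",H),("side",S)):
    for q in ((15,-15,14),(15,30,14),(58,-24,-3),(-88,40,0),(58,40,-3)):print(n,q,proj(n,w(r.x,q)))
for nm,px in (("jar",(375.5,303.5)),):print(nm,plane("top",px,70))
E
```

```text
top 150 190 (333, 213, 25, 25) [565.7 -20.6] [565.7 -20.6] [54.7 54.7]
top 120 200 (332, 212, 27, 26) [566.  -20.7] [566.  -20.7] [56.3 57.3]
top 120 200 (328, 230, 36, 14) [532.7 -20. ] [542.6 -20.1] [37.  80.8]
top 90 170 (333, 213, 25, 25) [565.9 -20.5] [565.8 -20.5] [52.6 52.9]
top 100 185 (333, 213, 25, 25) [565.7 -20.5] [565.7 -20.5] [54.1 54.6]
side 150 190 (314, 214, 26, 18) [566.5 -23.8] [566.5 -23.8] [44.5 46.7]
side 120 200 (308, 209, 38, 28) [566.5 -23.9] [566.6 -23.8] [75.3 75.6]
side 90 170 (311, 212, 32, 22) [566.7 -23.8] [566.7 -23.8] [53.5 55.2]
side 100 185 (311, 211, 32, 23) [566.8 -24.5] [566.6 -24.9] [55.3 58.1]
[225.7 240.1] [267.1 333.6] [537.6 243.   43.7] [538.3 243.7  41. ] [538.3 241.4  41. ]
[479.8 275.5  -0.7] -38.38656271512454
[[ 0.6  0.2]
 [-0.   0.6]
 [ 0.1 -0. ]
 [-0.4 -0.7]
 [-0.8  0.2]
 [ 0.6  0.9]
 [-0.4 -1.7]]
top (15, -15, 14) [221.3 265.7]
top (15, 30, 14) [205.2 253.5]
top (58, -24, -3) [237.6 253.2]
top (-88, 40, 0) [174.5 288.5]
top (58, 40, -3) [215.1 236.2]
side (15, -15, 14) [295.5 355.5]
side (15, 30, 14) [267.4 366.6]
side (58, -24, -3) [289.9 337.8]
side (-88, 40, 0) [289.2 433.9]
side (58, 40, -3) [251.4 352.6]
jar [390.5 -78.7  70. ]
```

```bash
cat >> h.py <<'E'
from scipy.spatial.transform import Rotation as R
def down(a):
    y=np.array([np.cos(a),np.sin(a),0]);z=np.array([0,0,-1.]);x=np.cross(y,z)
    return R.from_matrix(np.column_stack([x,y,z])).as_quat()
def best(pos,a):
    o=[]
    q0=env.read_state()["qpos"]
    for k in(0,np.pi):
        q=env.ik(pos,down(a+k))
        if q is not None:o.append((np.abs(np.array(q)-q0).max(),a+k,q))
    return min(o,key=lambda t:t[0])
def st():
    s=env.read_state();print(round(s["time_s"],2),s["tool_pos"].round(1),"F",s["force"].round(2),"w",round(s["width"],2))
HOLD=np.array([566.1,-22.2]);WH=np.array([634.7,-264.9]);BL=np.array([480.5,-208.6])
E
python3 - <<'E'
from h import *
np.set_printoptions(precision=2,suppress=True)
for n,p in(("w",WH),("b",BL),("h",HOLD)):
  for a in (90,60,45,120):
    for k in (0,180):
      print(n,a+k,env.ik([*p,90],down(np.radians(a+k))))
fp=np.load("fp.npy");
for a in(fp[2]+np.pi/2,fp[2]-np.pi/2):
  print("f",env.ik([480+12,275-9,92],down(a)))
  for dth in(0,30,60,-30):
    th=fp[2]+np.radians(dth);print("fin",dth,env.ik([*(HOLD-80*np.array([np.cos(th),np.sin(th)])),191],down(a+np.radians(dth))))
E
```

```text
w 90 [-0.41  0.78  1.57 -0.    0.8  -1.98]
w 270 [-0.41  0.78  1.57 -0.    0.8   1.16]
w 60 [-0.41  0.78  1.57 -0.    0.8  -1.46]
w 240 [-0.41  0.78  1.57 -0.    0.8   1.68]
w 45 [-0.41  0.78  1.57 -0.    0.8  -1.2 ]
w 225 [-0.41  0.78  1.57 -0.    0.8   1.94]
w 120 [-0.41  0.78  1.57 -0.    0.8  -2.51]
w 300 [-0.41  0.78  1.57 -0.    0.8   0.63]
b 90 [-0.43  0.62  1.95 -0.    0.57 -2.  ]
b 270 [-0.43  0.62  1.95 -0.    0.57  1.14]
b 60 [-0.43  0.62  1.95 -0.    0.57 -1.48]
b 240 [-0.43  0.62  1.95 -0.    0.57  1.66]
b 45 [-0.43  0.62  1.95 -0.    0.57 -1.22]
b 225 [-0.43  0.62  1.95 -0.    0.57  1.92]
b 120 [-0.43  0.62  1.95 -0.    0.57 -2.53]
b 300 [-0.43  0.62  1.95 -0.    0.57  0.61]
h 90 [-0.06  0.66  1.86 -0.    0.63 -1.63]
h 270 [-0.06  0.66  1.86 -0.    0.63  1.51]
h 60 [-0.06  0.66  1.86 -0.    0.63 -1.11]
h 240 [-0.06  0.66  1.86 -0.    0.63  2.03]
h 45 [-0.06  0.66  1.86 -0.    0.63 -0.85]
h 225 [-0.06  0.66  1.86 -0.    0.63  2.3 ]
h 120 [-0.06  0.66  1.86 -0.    0.63 -2.15]
h 300 [-0.06  0.66  1.86 -0.    0.63  0.99]
f [ 0.47  0.65  1.87 -0.    0.62 -0.43]
fin 0 [ 0.03  0.42  1.97 -0.    0.75 -0.87]
fin 30 [-0.05  0.4   2.01 -0.    0.74 -1.47]
fin 60 [-0.13  0.41  1.99 -0.    0.74 -2.08]
fin -30 [ 0.07  0.46  1.89 -0.    0.79 -0.3 ]
f None
fin 0 [ 0.03  0.42  1.97 -0.    0.75  2.27]
fin 30 [-0.05  0.4   2.01 -0.    0.74  1.67]
fin 60 [-0.13  0.41  1.99 -0.    0.74  1.06]
fin -30 None
```

```bash
python3 - <<'E'
from h import *
o=down(np.radians(270))
st()
env.reach([*WH,150],o);st()
print(env.move_l([*WH,83.5],rate=120,f_stop=8));st()
set_gripper(46);st()
env.move_l([*WH,160],rate=200);st()
cv2.imwrite("pics/t1.png",viewer.camera("top"))
im=viewer.camera("side");cv2.imwrite("pics/s1.png",im)
E
```

```text
0.1 [147.1 607.  302. ] F [-0.16 -0.47 -0.1 ] w 88.04
3.62 [ 635.  -264.2  150.2] F [-0.09  0.56  0.4 ] w 87.88
True
4.22 [ 633.2 -264.1   80.4] F [-1.53  0.73  6.04] w 87.98
4.89 [ 633.2 -264.6   80.4] F [ 0.22 -2.63  5.98] w 51.14
5.44 [ 634.1 -264.5  159.2] F [ 1.01  0.17 -0.51] w 51.24
```

View pics/s1.png

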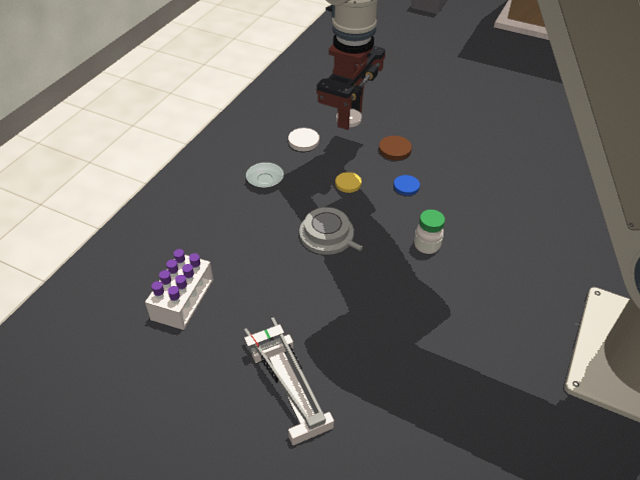

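The white disc is held: it shows in the gripper at (348,117) with a width of 51.1 mm. The fingertips touched the bench lightly on the way down, so I'll descend more slowly.

```bash
python3 - <<'E'
from h import *
o=down(np.radians(270))
env.reach([*HOLD,160],o);st()
env.move_l([*HOLD,118],rate=100);env.hold(.2);st()
print(env.move_l([*HOLD,110.5],rate=20,f_stop=3));st()
env.hold(.2);st()
set_gripper(64);st()
env.move_l([*HOLD,170],rate=150)
env.reach([*BL,150],o);st()
for n in("top","side"):cv2.imwrite(f"pics/{n}2.png",viewer.camera(n))
t=cv2.imread("pics/top2.png");s=cv2.imread("pics/side2.png")
for n,im,b in(("top",t,(310,190,80,80)),("side",s,(290,190,80,80))):
    x,y,w,h=b;crop(im,*b,6,f"c2_{n}.png")
E
```

```text
6.53 [566.9 -22.9 160. ] F [-0.43 -0.49 -0.36] w 51.13
7.3 [566.6 -22.3 118.6] F [-0.45  0.59 -0.87] w 51.36
True
7.72 [566.  -22.2 110.4] F [-0.12 -0.87  4.67] w 51.2
7.92 [566.  -22.2 110.4] F [-0.68 -0.65  5.16] w 51.35
8.37 [566.1 -22.2 110.4] F [-0.47  0.09  4.93] w 63.8
9.75 [ 480.7 -208.2  149.6] F [0.27 0.49 0.39] w 63.69
```

View pics/c2_top.png

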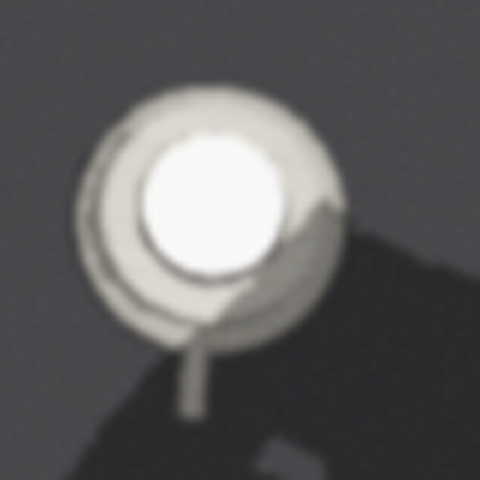

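View pics/c2_side.png

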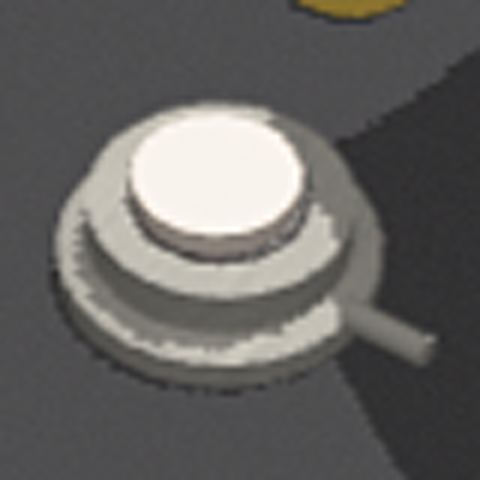

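The white disc lies flat at about (345,224) in the top view. Before going for the blue disc, I'll measure its centre offset.

```bash
python3 - <<'E'
from h import *
for n,b in(("top",(325,203,40,42)),("side",(305,205,42,36))):
    im=cv2.imread(f"pics/{n}2.png");x,y,w,h=b
    for th in (232,240):
        m=im[y:y+h,x:x+w].min(axis=2)>th
        for c in blobs(im,m,100)[:1]:
            q,e=ctr_world(n,c+np.array([[x,y]]),40);print(n,th,q.round(1),np.array(e[1]).round(1))
E
```

```text
top 232 [567.7 -20.8] [47.7 48.1]
top 240 [567.7 -20.8] [45.5 46.4]
side 232 [567.8 -23. ] [46.6 47.1]
```

The white disc is about 1–1.5 mm off in x and under 1 mm in y, which is fine. Now the blue disc.

```bash
python3 - <<'E'
from h import *
o=down(np.radians(270))
env.move_l([*BL,95],rate=100);env.hold(.2);st()
print(env.move_l([*BL,83],rate=30,f_stop=6));env.hold(.2);st()
set_gripper(46);st()
z0=env.read_state()["tool_pos"][2]
env.move_l([*BL,170],rate=200);st()
P=HOLD+[.7,0]
env.reach([*P,180],o)
env.move_l([*P,z0+40+7],rate=100);env.hold(.2);st()
print(env.move_l([*P,z0+40-.5],rate=20,f_stop=2.5));st()
env.hold(.2);st()
set_gripper(64);st()
env.move_l([*P,190],rate=150)
fp=np.load("fp.npy");a=fp[2]+np.pi/2
c,s=np.cos(fp[2]),np.sin(fp[2]);G=fp[:2]+np.array([c*15-s*7.5,s*15+c*7.5]);print(G)
set_gripper(75)
env.reach([*G,190],down(a));st()
for n in("top","side"):cv2.imwrite(f"pics/{n}3.png",viewer.camera(n))
t=cv2.imread("pics/top3.png");s=cv2.imread("pics/side3.png")
v=np.hstack([cv2.resize(t[190:270,310:390],(390,390)),cv2.resize(s[190:270,290:370],(390,390))]);cv2.imwrite("pics/c3.png",v)
for n,b in(("top",(325,200,40,42)),("side",(300,195,50,46))):
    im=cv2.imread(f"pics/{n}3.png");x,y,w,h=b
    H=cv2.cvtColor(im,cv2.COLOR_BGR2HSV)
    for vmin in (80,180):
      m=mask(im,"blue")&(H[...,2]>vmin)
      for cc in blobs(im,m[y:y+h,x:x+w],50)[:1]:
        q,e=ctr_world(n,cc+np.array([[x,y]]),50);print(n,vmin,q.round(1),np.array(e[1]).round(1))
E
```

```text
10.75 [ 480.9 -208.8   95.6] F [-0.4  -0.3  -0.39] w 63.85
False
11.5 [ 480.6 -208.6   83.1] F [ 1.46 -0.6  -0.21] w 63.89
11.87 [ 480.6 -208.6   83.1] F [ 0.21 -0.59  0.56] w 50.72
12.45 [ 480.2 -208.4  169.7] F [-0.82  0.53 -0.73] w 51.16
14.13 [567.2 -22.3 130.8] F [ 0.58 -0.44  0.72] w 51.16
True
14.53 [566.8 -22.1 123.1] F [-0.5   0.18  5.08] w 50.43
14.72 [566.9 -22.1 123.1] F [ 0.53 -0.52  5.12] w 51.03
15.17 [566.3 -22.2 122.6] F [-0.35 -0.22  0.06] w 64.17
[496.23530536 272.08487617]
17.87 [496.4 271.8 190. ] F [ 0.23  0.25 -0.17] w 75.15
top 80 [565.8 -19.9] [47.2 48.1]
top 180 [566.  -20.1] [46.7 47.9]
side 80 [563.9 -18.9] [45.5 54.4]
side 180 [565.1 -21.9] [42.4 48.8]
```

View pics/c3.png

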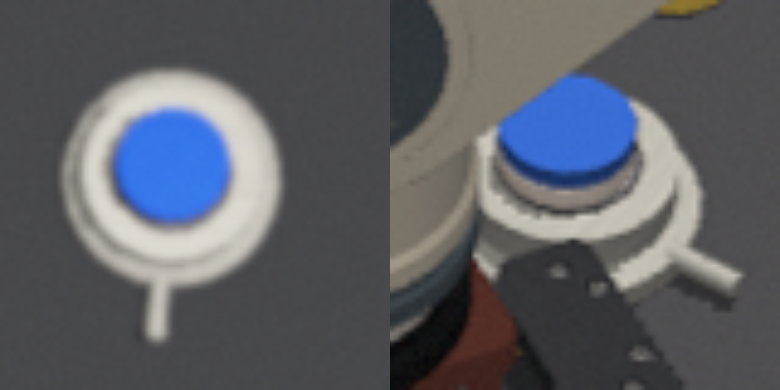

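View pics/side3.png

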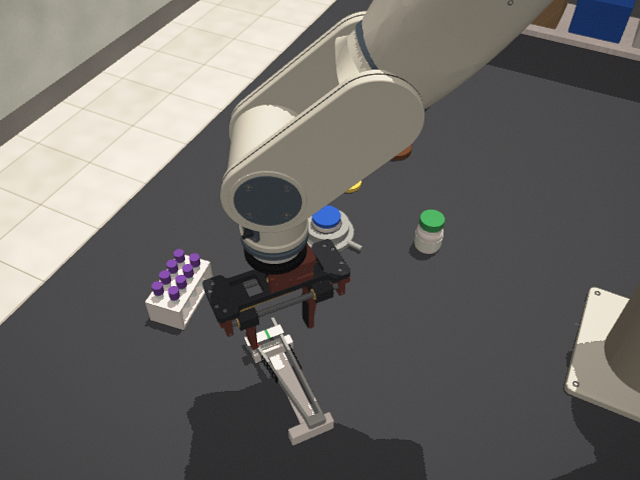

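The blue disc is flat on the white, centred at about (566,-20) in the top view, where the holder circle is at (565.7,-20.6). Next I'll descend on the forceps and close in steps.

```bash
python3 - <<'E'
from h import *
fp=np.load("fp.npy");G=[496.2,272.1]
env.move_l([*G,110],rate=120);env.hold(.1);st()
print(env.move_l([*G,92],rate=40,f_stop=6));env.hold(.2);st()
set_gripper(42);st()
for n in("top","side"):cv2.imwrite(f"pics/{n}4.png",viewer.camera(n))
set_gripper(34);env.hold(.2);st()
for n in("top","side"):cv2.imwrite(f"pics/{n}5.png",viewer.camera(n))
t=[cv2.resize(cv2.imread(f"pics/side{i}.png")[310:450,230:345],(395,480)) for i in (4,5)]
cv2.imwrite("pics/c5.png",np.hstack(t))
t=[cv2.resize(cv2.imread(f"pics/top{i}.png")[215:315,165:255],(395,440)) for i in (4,5)]
cv2.imwrite("pics/c5t.png",np.hstack(t))
E
```

```text
18.88 [496.7 272.4 110.8] F [-0.27 -0.2   1.18] w 75.09
False
19.68 [496.3 272.1  92.1] F [ 1.41 -0.07  0.57] w 75.12
20.38 [496.1 271.9  92. ] F [-0.42 -1.91  2.15] w 42.09
21.05 [496.1 272.   92. ] F [-1.18 -1.89  4.08] w 34.43
```

View pics/c5.png

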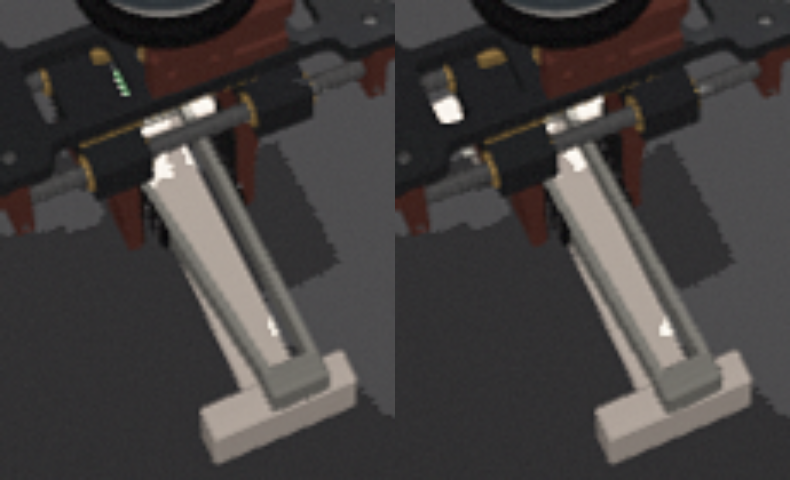

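View pics/c5t.png

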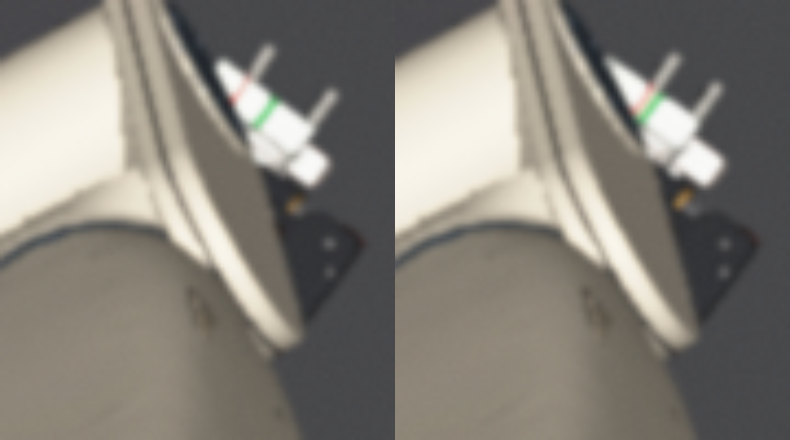

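The pointer is closing on the green band, and at 34.4 mm it stands just outside. I'll squeeze to 30 mm.

```bash
python3 - <<'E'
from h import *
set_gripper(31);st()
set_gripper(30);env.hold(.3);st()
t=viewer.camera("top");cv2.imwrite("pics/top6.png",t);crop(t,205,215,50,50,10,"c6.png")
E
```

```text
21.44 [496.1 272.1  92. ] F [-1.69 -2.82  4.6 ] w 31.23
21.97 [496.2 272.1  92. ] F [-1.84 -2.56  4.55] w 30.2
```

View pics/c6.png

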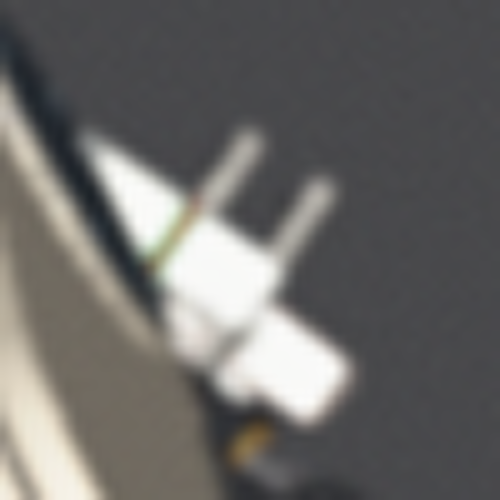

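The pointer now lies over the green band at top-view px (222.5,238). I'll lift gently and check again.

```bash
python3 - <<'E'
from h import *
G=[496.2,272.1]
env.move_l([*G,125],rate=40);env.hold(.3);st()
env.move_l([*G,191],rate=80);env.hold(.3);st()
for n in("top","side"):cv2.imwrite(f"pics/{n}7.png",viewer.camera(n))
t=cv2.imread("pics/top7.png");crop(t,205,205,60,60,10,"c7.png")
E
```

```text
23.29 [496.1 272.  124.8] F [-0.22 -0.23 -0.82] w 30.05
24.57 [496.1 272.  190.6] F [-0.59  0.07 -0.53] w 29.99
```

View pics/c7.png

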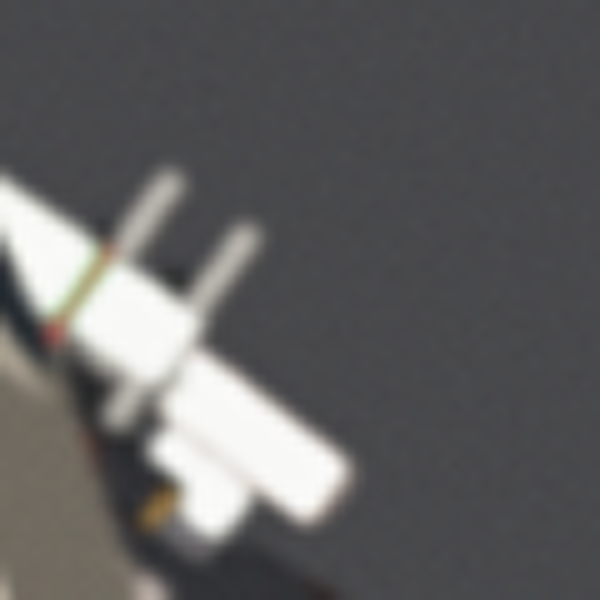

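View pics/side7.png

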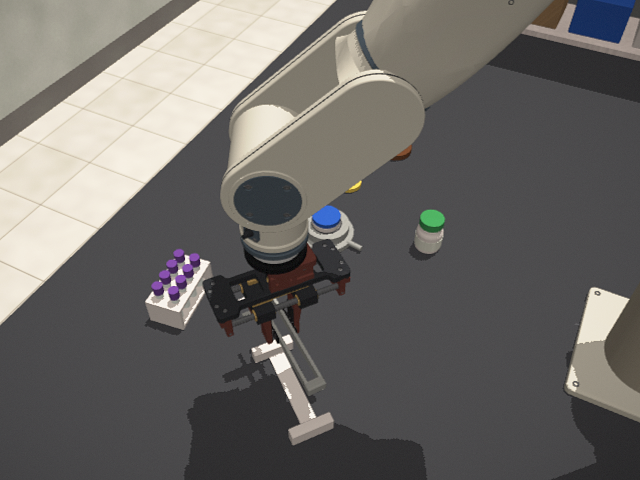

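The forceps are off the rest and held, with the pointer in the band. I'll check level and slip by comparing predicted and seen points: fixed tip at top px about (229.5,227.7), spine at side px about (313,385).

```bash
python3 - <<'E'
from h import *
fp=np.load("fp.npy");th=fp[2];c,s=np.cos(th),np.sin(th);tp=env.read_state()["tool_pos"]
def W(q):
    dx,dy=q[0]-15,q[1];return [tp[0]+c*dx-s*dy,tp[1]+s*dx+c*dy,tp[2]-61+q[2]-7]
for q in((95,-10,14),(95,10,14),(66,10,17)):print("top",q,proj("top",W(q)).round(1))
for q in((-96,-12,14),(-96,12,14),(-82,-12,14),(-82,12,14),(-96,-12,0),(-96,12,0)):print("side",q,proj("side",W(q)).round(1))
s_=cv2.imread("pics/side7.png");crop(s_,265,300,75,100,6,"c7s.png")
E
```

```text
top (95, -10, 14) [231.6 227.8]
top (95, 10, 14) [223.9 222.1]
top (66, 10, 17) [214.9 233.2]
side (-96, -12, 14) [322.  384.5]
side (-96, 12, 14) [304.6 391.7]
side (-82, -12, 14) [317.3 375.6]
side (-82, 12, 14) [300.1 382.6]
side (-96, -12, 0) [321.9 390.2]
side (-96, 12, 0) [304.7 397.3]
```

View pics/c7s.png

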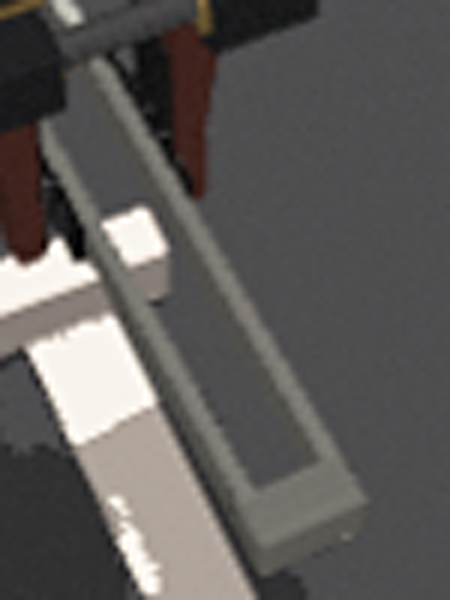

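The forceps are level within what I can see. Compared with my estimate they are yawed about 2° in the grip, which I'll correct at the end pose. I'll go there with the yaw turned +60° so both cameras can see the tips.

```bash
python3 - <<'E'
from h import *
fp=np.load("fp.npy");th=fp[2]+np.radians(60)
P=HOLD-80*np.array([np.cos(th),np.sin(th)])
env.move_l([*P,191],rot=down(th+np.pi/2),rate=100);env.hold(.3);st()
for n in("top","side"):cv2.imwrite(f"pics/{n}8.png",viewer.camera(n))
t=cv2.imread("pics/top8.png");s=cv2.imread("pics/side8.png")
crop(t,305,180,80,80,7,"c8t.png");crop(s,270,130,110,110,5,"c8s.png")
c,s=np.cos(th),np.sin(th);tp=env.read_state()["tool_pos"]
def W(q):
    dx,dy=q[0]-15,q[1];return [tp[0]+c*dx-s*dy,tp[1]+s*dx+c*dy,tp[2]-61+q[2]-7]
for n in("top","side"):
  for q in((95,-10,14),(95,10,14),(66,10,17),(-96,-12,14)):print(n,q,proj(n,W(q)).round(1))
E
```

```text
28.36 [491.7 -51.6 191. ] F [-0.02 -0.83 -1.28] w 30.38
top (95, -10, 14) [351.5 215.9]
top (95, 10, 14) [342.5 219.7]
top (66, 10, 17) [348.2 232.5]
top (-96, -12, 14) [390.5 302. ]
side (95, -10, 14) [327.8 174.7]
side (95, 10, 14) [326.9 182.5]
side (66, 10, 17) [344.3 182.3]
side (-96, -12, 14) [440.9 181. ]
```

View pics/c8t.png

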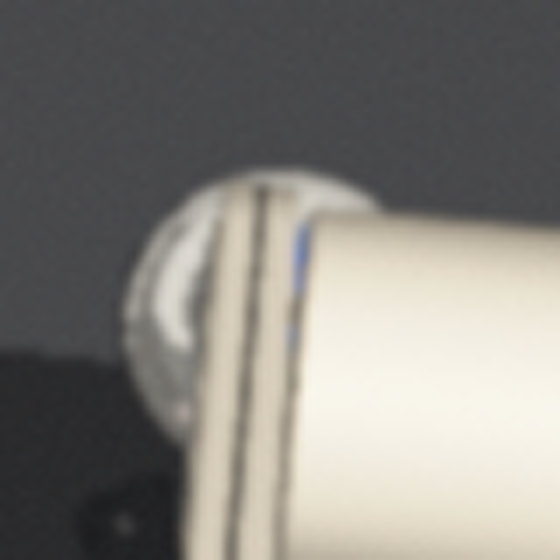

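View pics/c8s.png

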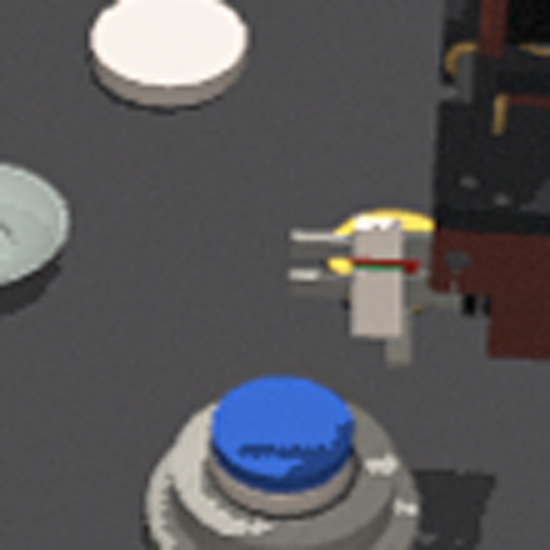

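View pics/side8.png

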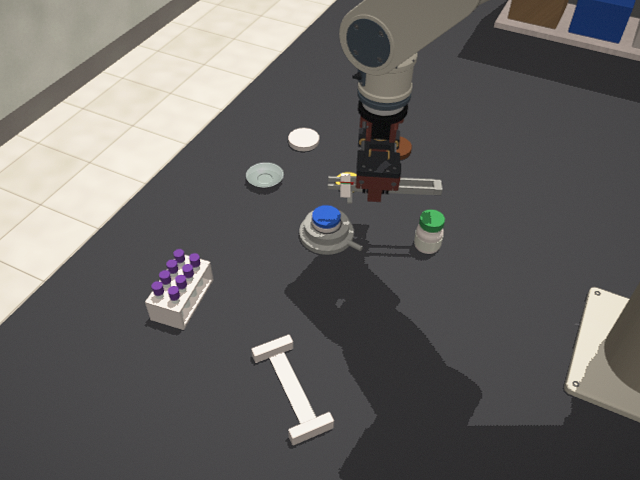

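The top view is now blocked by the arm. The side view shows the tips at about (328.4,176.6) and (328.4,184.2), with the red pointer on the green band. The tip spacing corresponds to a gap of about 16 mm. To get yaw and level I need the spine end as well.

```bash
python3 - <<'E'
from h import *
s=cv2.imread("pics/side8.png");crop(s,320,160,130,50,6,"c8b.png")
E
```

```text
(no output)
```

View pics/c8b.png

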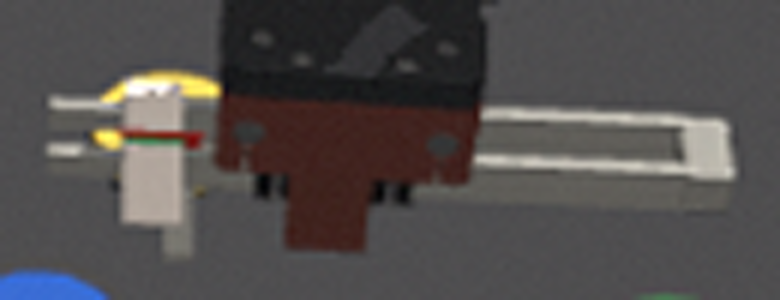

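```bash
cat > fit.py <<'E'
from h import *
from scipy.optimize import least_squares
np.set_printoptions(precision=2,suppress=True)
th0=np.load("fp.npy")[2]
BIAS={"top":np.array([-.4,1.7,0]),"side":np.array([.4,-1.7,0])}
# per pose: tool xyz, yaw
A=(np.array([496.1,272.,190.6]),th0);B=(np.array([491.7,-51.6,191.0]),th0+np.radians(60))
O=[(A,"top",(229.2,226.8),(95,-10,14)),(A,"top",(221.8,221.9),(95,10,14)),
(A,"side",(325.9,382.9),(-96,-12,14)),(A,"side",(307.9,390.9),(-96,12,14)),
(B,"side",(327.8,176.6),(95,-10,14)),(B,"side",(327.4,184.6),(95,10,14)),
(B,"side",(441.3,179.4),(-96,-12,14)),(B,"side",(442.1,188.9),(-96,12,14))]
def W(pose,p,q):
    dx,dy,dz,yaw,pit=p[:5];tp,th=pose
    Rm=R.from_euler("ZY",[th+yaw,-pit])   # pit>0: tips up
    return tp+[0,0,-61]+R.from_euler("z",th).apply([dx,dy,dz])+Rm.apply(np.array(q,float)-[15,0,7])
E
python3 - <<'E'
from fit import *
f=lambda p:np.concatenate([np.concatenate([proj(n,W(P,p,q)+BIAS[n])-u for P,n,u,q in O]), (p[:3]/[4,1,3])*.3])
r=least_squares(f,np.zeros(5));p=r.x
print(p,np.degrees(p[3:]));print(f(p)[:16].reshape(-1,2))
print("tip centre B",W(B,p,(95,0,7)),"spine",W(B,p,(-89,0,7)))
J=np.linalg.inv(r.jac.T@r.jac);print("sd@.5px",np.sqrt(np.diag(J))*.5)
E
```

```text
[-0.72  0.56 -2.05  0.04 -0.  ] [ 2.4  -0.25]
[[ 0.19  0.43]
 [-0.32 -0.11]
 [-0.58 -0.06]
 [ 0.48 -0.27]
 [ 0.26  0.05]
 [ 0.27 -0.08]
 [-0.46  0.06]
 [ 0.07  0.13]]
tip centre B [563.9  -18.79 127.61] spine [395.82 -93.66 128.41]
sd@.5px [0.32 0.41 0.59 0.   0.01]
```

The fit is good, with residuals under 0.6 px. The forceps are level (0.25°), yawed 2.4° in the grip, and the tip centre is at (563.9,-18.8,127.6). The target is about (566.5,-22,130), so I'll make this small correction.

```bash
python3 - <<'E'
from fit import *
P=np.array([491.7,-51.6,191.0])+[2.6,-3.2,2.4]
env.move_l(list(P),rate=15);env.hold(.5);st()
im=viewer.camera("side");cv2.imwrite("pics/side9.png",im);cv2.imwrite("pics/top9.png",viewer.camera("top"))
crop(im,290,150,160,110,5,"c9.png")
p=[-.72,.56,-2.05,np.radians(2.4),np.radians(-.25)]
B=(env.read_state()["tool_pos"],th0+np.radians(60))
print(W(B,p,(95,0,7)))
for q in((95,-10,14),(95,10,14),(-96,-12,14),(-96,12,14)):print(q,proj("side",W(B,p,q)+BIAS["side"]))
E
```

```text
29.43 [494.3 -54.8 193.4] F [-0.55  0.16 -1.27] w 29.79
[566.52 -21.97 130.01]
(95, -10, 14) [327.52 174.01]
(95, 10, 14) [327.13 181.85]
(-96, -12, 14) [440.19 176.81]
(-96, 12, 14) [441.5  186.32]
```

View pics/c9.png

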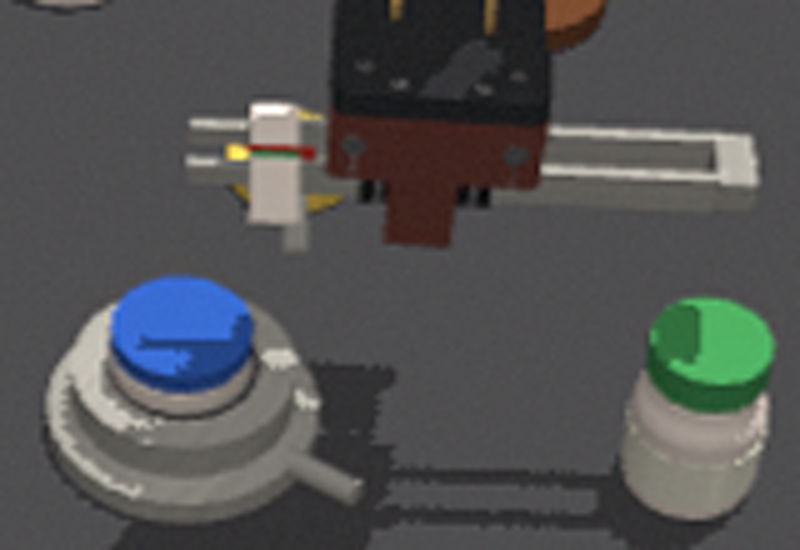

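The side view shows the tips where predicted, at about (327.5,174.5) and (327,182). The red pointer is on the green band and the stack is undisturbed with the blue disc at (326,217). The jar, dish and rack haven't moved. Signing off.

```bash
python3 - <<'E'
from h import *
st();print(workorder.sign_off())
E
```

```text
29.52 [494.3 -54.8 193.4] F [ 0.37  0.15 -1.2 ] w 30.2
the job is handed in; nothing more can be done
None
```

The job is done and handed in at 29.5 s, with the arm still holding the forceps over the stack.

- **Discs:** I laid the smaller white disc on the holder, then the blue disc on top, and let go of both. The blue disc is within about 1 mm of the holder's middle. The white disc is about 1.5 mm off in x.
- **Forceps:** They are squeezed to 30 mm over the pads. My estimate puts the tip centre at (566.5, -22, 130), which is 80 mm above the stack. They are level to about 0.3° and yawed 2.4° in the grip, which I corrected for.
- **Pointer and tips:** The red pointer is on the green band and the tip gap is about 16 mm. In the side view the pointer sits slightly to the fixed-blade side of the band. I put that down to viewing angle, since the top view during the lift showed green on both sides of it.

**Checks that failed or disagreed:**
- The two cameras disagreed by about 3 mm in y, so I used the mean.
- The arm blocked the top view at the final pose, so the last check there rests on the side view.
- The fingertips touched the bench lightly (about 6 N) when I picked up the white disc.

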